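# Tare the dial scale with the sample tube on it

## Task

Take the red-capped sample tube out of the blue rack and lower it gently, not dropping it, to stand upright in the blue cup on the scale's pan, without pushing the pan down onto its stop. Then tare the scale: turn the grey bezel knob until the yellow zero mark on its black flange lies in line with the red needle, and let go. Leave the green-capped tubes in the rack and do not knock the other things on the table about.

Things in the scene. Friction and masses are not known exactly. Their poses are not given: they have to be found in the camera images.
- red_tube: the tube to be weighed: white, 28 mm across and 118 mm long, standing upright, with a red screw cap 33 mm across over its top 22 mm; 0.07 to 0.14 kg. Origin at the centre of its underside, z up along the tube.
- rack: fixed blue rack, 48 mm (its x) by 140 mm (its y) and 62 mm high, with three square 40 mm compartments in a row along its y, one tube standing in each on the 4 mm floor; which tube is in which compartment varies. The tubes rise 60 mm above its walls and stand about 45 mm apart. Origin at the centre of its underside; fingers closing along its x pass beside the row.
- green_tube_a: green-capped tube like the red one, in the rack; leave it there. Origin at the centre of its underside.
- green_tube_b: the other green-capped tube in the rack; leave it there. Origin at the centre of its underside.
- scale: fixed white dial scale, 210 mm (its x) by 390 mm (its y), top face 60 mm above the table. Origin at the centre of its underside. The dial axis is 100 mm to its +y, the pan's axis 95 mm to its -y.
- cup_floor (a point): centre of the inner floor of the blue cup fixed on the pan, 95 mm above the table when the pan is empty; it sinks with the pan. The cup's inner diameter is 46 mm and its inner depth 51 mm.
- pan (a joint): how far the sprung pan (steel, 116 mm across) has sunk, m: 0 empty, 0.005 to 0.010 with the tube standing in the cup, 0.020 on its stop. Spring 140 N/m, so a push of 2.8 N in all reaches the stop; well damped, settles within about 1 s.
- dial_center (a point): point on the dial axis (vertical) on the upper face of the knob's flange, 74 mm above the table. The grey knob, 54 mm across, rises from here to 34 mm above it; that is the part to grip, from above at any yaw.
- bezel (a joint): angle of the bezel knob, rad, counter-clockwise from above positive; turns freely more than a full turn either way from any start, with stiff friction of about 0.12 N m, and stays where it is left. At 0 the zero mark lies towards the scale's +x.
- zero_mark (a point): outer end of the yellow zero mark (20 mm long, 6 mm wide) on the upper face of the knob's black flange, which is 100 mm across and 4 mm thick; 50 mm from the dial axis; turns with the knob. A second yellow line on the knob's top points the same way.
- needle (a joint): angle of the red needle, rad, counter-clockwise from above positive, same zero as the bezel: it is -200 rad/m times the pan's sinking, so it turns clockwise under load (about 1 to 2 rad for this tube). The fingers do not move it.
- needle_point (a point): point on the red needle 50 mm from the dial axis, 67 mm above the table. The needle runs from the axis under the flange and shows beyond the flange's edge out to 78 mm from the axis.
- kit_carton: white and blue test-kit carton, 70 x 120 x 85 mm, loose bystander, origin at the centre of its underside.
- wash_bottle: white bottle with red cap, 66 mm across, 160 mm high, loose bystander, origin at the centre of its underside.
- jar: amber jar with white lid, 56 mm across, 60 mm high, loose bystander, origin at the centre of its underside.
- reagent: glass bottle with blue cap, 50 mm across, 90 mm high, loose bystander, origin at the centre of its underside.
- beaker: glass beaker, 70 mm across, 80 mm high, loose bystander, origin at the centre of its underside.

How it is judged:
On the way, in this order (a step that is already met when the one before it is completed fails the run):
1. the red-capped tube stands in the cup, let go (horizontal distance between red_tube and cup_floor below 0.015 m and z of red_tube in the frame of cup_floor below 0.006 m and angle between red_tube's own z axis and vertical below 0.2 rad and contact force between the fingers and red_tube below 0.05 N), for 0.3 s.
2. the zero mark has been turned to the needle (horizontal distance between zero_mark and needle_point below 0.004 m), for 0.2 s.
At the end, for the whole second after the job is handed in: The red-capped tube stands at rest in the cup (base within 15 mm of the cup's centre and 6 mm of its floor, within 0.2 rad of upright), the zero mark is within 4 mm of the needle at 50 mm radius (about 4.6 degrees), and the green-capped tubes are still in the rack (horizontal distance between red_tube and cup_floor below 0.015 m and z of red_tube in the frame of cup_floor below 0.006 m and angle between red_tube's own z axis and vertical below 0.2 rad and linear speed of red_tube below 0.02 m/s and horizontal distance between zero_mark and needle_point below 0.004 m and horizontal distance between each of green_tube_a, green_tube_b and rack below 0.065 m and height (world z) of each of green_tube_a, green_tube_b below 0.015 m); the robot touches nothing.
It fails at once if the pan is pushed down onto its stop (sunk more than 18 mm) (value of joint pan above 0.018 m).
It fails at once if the tube is dropped into the cup from a height (falls in it faster than 0.6 m/s, a drop of about 18 mm) (horizontal distance between red_tube and cup_floor below 0.02 m and z of red_tube in the frame of cup_floor below 0.05 m and linear speed of red_tube above 0.6 m/s).
It fails at once if a green-capped tube is lifted out or moved more than 25 mm (distance of any of green_tube_a, green_tube_b from where it was at the start of the episode above 0.025 m).
It fails at once if a bystander is knocked about (moved more than 30 mm or tipped) (distance of any of kit_carton, wash_bottle, jar, reagent, beaker from where it was at the start of the episode above 0.03 m or angle between any of wash_bottle, reagent, beaker's own z axis and vertical above 0.5 rad).
It also fails if it takes over 67 s, if anything falls off the work surface, if the arm or the gripper's body presses on something with over 40 N, if the wrist force passes 120 N, or if a joint passes its speed limit or range.

## Robot

A 7-joint arm with a two-finger parallel gripper is mounted at the origin on the work surface. World frame = base frame: x ahead of the robot, y to its left, z up, the work surface at z = 0. Lengths are in m, angles in rad, forces in N, time in s.
With the tool pointing down it reaches from about 0.4 to 0.85 m from the base axis. Payload 4.4 kg.
Tool frame: the origin (TCP) lies on the centre line of the jaws, within the pads' length; the fingertips stand 22 mm ahead of it and the grasp point (between the pads) lies 3 mm ahead of it; z points along the fingers, y is the line along which they close (so a half turn about z gives the same grasp; the last joint's range is limited). The gripper opens to 94 mm and grips with 3 to 60 N. Pads are 16 mm wide; open, the fingers measure 119 mm over their backs; the gripper's body (75 mm by 177 mm) begins 78 mm behind the grasp point.
Start: joints at [1.127, 0.628, 0.038, 1.517, -0.027, 0.996, -0.02], TCP at [0.24, -0.604, 0.227] pointing down, gripper open.
Joint ranges: [-3.06, 3.06], [-0.37, 2.12], [-1.25, 1.32], [0.18, 2.47], [-1.1, 4.24], [0.23, 1.98], [-2.94, 2.94]. Speed limits (rad/s): [2.57, 2.57, 3.14, 3.14, 3.14, 3.14, 3.14].

## Interface

Orientations are given as a unit quaternion [w, x, y, z].
In Python, from bench import observe, grab_frame, camera_model, sign_off gives the robot as it stands. The module is installed in compiled form; this text tells all that it offers.
- The arm moves only by the tool move_arm, never from a script. Its arguments are lists of equal length, an entry for each row: "slide": the shift along the tool's x, y, z in cm, a list of three; "twist": the turn about the tool's z in degrees. A call has 1 to 8 rows; each row is the pose to reach, as a shift and turn from the pose commanded when the call began, along the tool's axes at that moment; what a row does not reach only later rows make up. A row lasts 1/12 s, in which the tool goes at most 41.7 mm and 7.16 degrees, less where a joint would pass 70% of its speed; a pose out of reach is approached as far as the arm can. A call with a gripper value outside its range is refused whole. "jaw" is the opening, from 0 (shut) to 1 (fully open), set as the call begins (left out, the last holds). The fingers move at their own pace and stop on an object; the grip force is fixed at half the most. Time passes only in rows, so rows that repeat a pose let the fingers close. It gives the time, the measured TCP pose, the force, the opening and the grip force at its end, in the units of the state.
- observe(): the state, without advancing time (a new reading comes with each control period).
- grab_frame(name): name is "scene" or "top" or "wrist"; returns the picture (480x640x3 uint8, blue, green, red); there is no depth.
- camera_model(name): a dict with "intrinsics" (3x3 intrinsics, pixels), "rvec" (rotation vector, rad) and "tvec" (3), from world to camera coordinates, as OpenCV has them. Camera axes: x right, y down, z forward; pixel columns grow to the right and rows downward; lengths in m; the calibration is good to about 2 mm. A picture is of the moment at which its call begins: read the wrist's pose just before it. camera_model takes no time and is no camera call; for the wrist camera it gives the pose at the moment of the call.
- sign_off(): hands the job in; it is judged then, once.
The state is a dict: "t": time; "qpos": joint angles; "dq": joint speeds; "joint_efforts": joint torques, N m; "tcp_pos": TCP position; "ee_rot": TCP orientation; "force": force on the tool from outside, world axes, zero at the start; "wrist_torque": the same for the moment, N m; "grip_width": opening from 0.0 (shut) to 1.0 (fully open); "grip_force": force on a finger pad.
Only numpy, scipy, OpenCV 4.12 (cv2) and the standard library are available. Lean on these libraries where they do the work, as an engineer would, in place of code of your own. Each camera call takes 0.05 s, during which the arm holds its last target. There are 200 camera calls.

## Working session

There is one attempt and no reset: what is moved stays moved. The work goes in short steps, Python scripts to look and compute and a tool call to move; the robot and the scene stay as the last step left them, time stands still between calls to the robot, and variables do not carry over. Pictures are saved under pics/ and viewed, at most 10 in all, crops included, and the job is handed in when it is done.

Besides the shell and the picture viewer there is one more tool, called after ">>>" as a command line: name --pt "numbers of a row" for each row, then --argument value for the rest. move_arm: Moves the arm, as the interface text tells. Its arguments: {"type":"object","properties":{"slide":{"type":"array"},"twist":{"type":"array"},"jaw":{"type":"number"}},"required":["slide","twist"]}

```bash
mkdir -p pics; cat > h.py <<'E'
import numpy as np, cv2
from bench import *
def cam(n):
    m=camera_model(n); R=cv2.Rodrigues(np.array(m["rvec"],float))[0]
    return np.array(m["intrinsics"],float),R,np.array(m["tvec"],float).ravel()
def ray(c,px,z):
    K,R,t=c; d=R.T@np.linalg.inv(K)@np.array([px[0],px[1],1.]); o=-R.T@t
    return o+d*(z-o[2])/d[2]
def proj(c,p):
    K,R,t=c; q=K@(R@np.array(p,float)+t); return q[:2]/q[2]
def blobs(mask,amin=30):
    n,l,s,ce=cv2.connectedComponentsWithStats(mask.astype(np.uint8))
    return [(s[i,4],ce[i].round(1),s[i,:4]) for i in range(1,n) if s[i,4]>=amin]
E
python3 - <<'E'
from h import *
s=observe();print(s)
for n in("scene","top"):
    cv2.imwrite(f"pics/{n}0.png",grab_frame(n)); c=cam(n); print(n,-c[1].T@c[2],c[0][0,0])
E
```

```text
{'t': 0.0, 'qpos': array([ 1.12722781,  0.62929995,  0.03845588,  1.51828277, -0.02699415,
        0.99628291, -0.01997959]), 'dq': array([ 0.00068694,  0.0011325 , -0.00013842,  0.00074673,  0.00017547,
       -0.000722  ,  0.0007345 ]), 'joint_efforts': array([ 8.47909341e-04, -5.49720740e+01,  1.14406351e+00, -1.86632091e+01,
       -5.20222820e-02,  2.35287391e-02,  1.66259824e-04]), 'tcp_pos': array([ 0.23955903, -0.60362693,  0.22661151]), 'ee_rot': array([-8.58580398e-04,  9.82212625e-01,  1.87770045e-01, -1.80374581e-04]), 'force': array([0.22000953, 0.4318455 , 0.44986579]), 'wrist_torque': array([-0.04728223,  0.00334101,  0.03347034]), 'grip_force': 0.0, 'grip_width': 1.0012325676807665}
scene [ 1.05928236 -0.27892132  0.92911515] 454.5961894325913
top [0.36160351 0.06083    1.30562326] 439.2751811457323
```

View pics/top0.png

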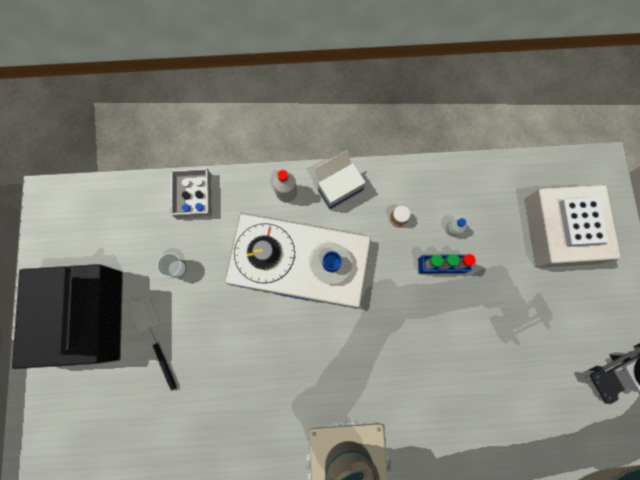

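View pics/scene0.png

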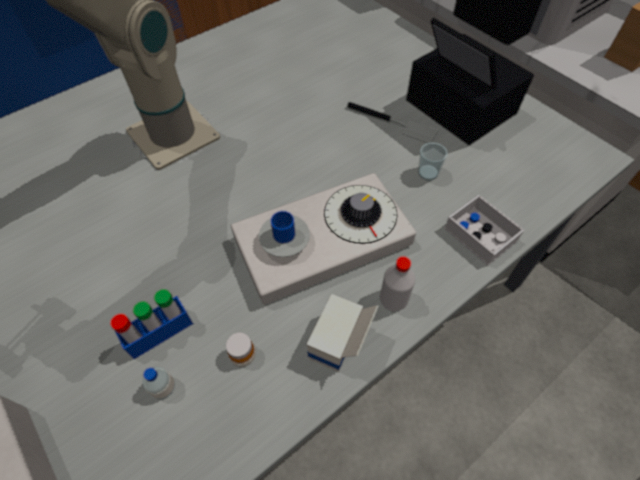

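Top view: red cap at about (469,260), green caps at (437,261) and (453,260), cup at (332,262), knob at (264,251), needle tip near (269,230), zero mark near (252,254). The wash bottle (283,178) and carton (340,182) stand beyond the scale. The scene view agrees, with the red cap at (121,324).

```bash
cat >> h.py <<'E'
def masks(im):
    h=cv2.cvtColor(im,cv2.COLOR_BGR2HSV); H,S,V=h[...,0],h[...,1],h[...,2]
    return dict(red=((H<6)|(H>174))&(S>170)&(V>90),green=(H>50)&(H<80)&(S>150)&(V>60),blue=(H>100)&(H<125)&(S>170)&(V>50),yellow=(H>20)&(H<35)&(S>150)&(V>100),black=V<60)
def tri(ca,pa,cb,pb):
    A=[];
    for (K,R,t),p in((ca,pa),(cb,pb)):
        P=K@np.c_[R,t]; A+=[p[0]*P[2]-P[0],p[1]*P[2]-P[1]]
    X=np.linalg.svd(np.array(A))[2][-1]; return X[:3]/X[3]
E
python3 - <<'E'
from h import *
for n in("scene","top"):
    im=cv2.imread(f"pics/{n}0.png");c=cam(n);m=masks(im)
    for k in("red","green","blue","yellow"):
        for a,ce,bb in blobs(m[k],12): print(n,k,a,ce,bb, [ray(c,ce,z)[:2].round(3).tolist() for z in(.115,.149,.074)])
E
```

```text
scene red 146 [403.  263.1] [397 257  13  13] [[0.78, 0.154], [0.792, 0.136], [0.766, 0.176]]
scene red 247 [120.2 322.4] [111 314  20  18] [[0.533, -0.365], [0.555, -0.361], [0.507, -0.369]]
scene green 206 [163.1 297.3] [155 290  18  16] [[0.537, -0.274], [0.559, -0.275], [0.51, -0.274]]
scene green 215 [142.2 309.5] [134 302  18  16] [[0.535, -0.319], [0.557, -0.318], [0.509, -0.321]]
scene blue 7078 [42.8 60. ] [  0   0 117 117] [[-0.396, -0.184], [-0.336, -0.188], [-0.47, -0.179]]
scene blue 27 [42.  19.2] [37 15 12  9] [[-0.615, -0.108], [-0.545, -0.115], [-0.699, -0.099]]
scene blue 545 [282.7 226.6] [272 212  22  31] [[0.546, 0.014], [0.568, 0.002], [0.521, 0.029]]
scene blue 52 [474.2 217. ] [471 213   8   9] [[0.793, 0.361], [0.804, 0.334], [0.78, 0.393]]
scene blue 24 [464.5 223.8] [461 222   7   6] [[0.792, 0.33], [0.803, 0.304], [0.779, 0.36]]
scene blue 1271 [156.2 331.4] [117 297  75  61] [[0.594, -0.319], [0.613, -0.317], [0.57, -0.321]]
scene blue 54 [324.  360.8] [309 354  30  14] [[0.839, -0.105], [0.848, -0.112], [0.828, -0.096]]
scene blue 103 [149.9 374.1] [144 
[... 405 characters left out ...]
0.275], [0.529, -0.265], [0.54, -0.286]]
top green 120 [452.3 259.8] [446 255  14  11] [[0.532, -0.319], [0.528, -0.309], [0.538, -0.333]]
top blue 32 [185.8 207.5] [183 205   7   6] [[0.727, 0.41], [0.717, 0.4], [0.74, 0.422]]
top blue 33 [199.1 206.5] [196 204   7   6] [[0.728, 0.373], [0.717, 0.364], [0.74, 0.384]]
top blue 40 [461.3 222.1] [458 219   7   7] [[0.637, -0.358], [0.629, -0.346], [0.647, -0.372]]
top blue 261 [331.5 261.2] [323 252  18  19] [[0.549, 0.012], [0.544, 0.014], [0.556, 0.011]]
top blue 270 [438.2 267.6] [419 256  52  17] [[0.513, -0.278], [0.509, -0.269], [0.519, -0.29]]
top yellow 30 [252.6 252.5] [247 250  15   6] [[0.587, 0.227], [0.581, 0.222], [0.595, 0.233]]
```

```bash
cat >> h.py <<'E'
from scipy.spatial.transform import Rotation as Ro
def go(x,y,z,ydir=None):
    s=observe(); w,a,b,c=s["ee_rot"]; R=Ro.from_quat([a,b,c,w]).as_matrix(); p=np.array(s["tcp_pos"])
    yd=np.degrees(np.arctan2(R[1,1],R[0,1])); tw=None
    if ydir is not None: tw=round(-((ydir-yd+90)%180-90),2)
    print("slide cm",(R.T@(np.array([x,y,z])-p)*100).round(2).tolist(),"twist",tw,"ydir",yd.round(1),"t",round(s["t"],2))
E
python3 - <<'E'
from h import *
ct=cam("top");cs=cam("scene")
for a,b in(((468.4,259.7),(120.2,322.4)),((436,260.3),(163.1,297.3)),((452.3,259.8),(142.2,309.5))): print(tri(ct,a,cs,b).round(4))
im=cv2.imread("pics/top0.png");m=masks(im)["black"]
for a,ce,bb in blobs(m[225:275,240:290],60): p=ce+[240,225]; print(a,p,bb,ray(ct,p,.074).round(4))
go(.531,-.365,.19,-2.4)
E
```

```text
[ 0.5305 -0.3653  0.1108]
[ 0.5345 -0.2748  0.1119]
[ 0.533  -0.3198  0.1124]
442 [265.6 253.7] [ 8 12 33 32] [0.5892 0.1962 0.074 ]
slide cm [35.89, -11.43, 3.68] twist -65.95 ydir -68.4 t 0.1
```

>>> move_arm --pt "30 -9.5 0" --pt "30 -9.5 0" --pt "30 -9.5 0" --pt "30 -9.5 0" --pt "30 -9.5 0" --pt "30 -9.5 0" --pt "30 -9.5 0" --pt "30 -9.5 0" --twist '[-56,-56,-56,-56,-56,-56,-56,-56]' --jaw 1

```text
t: 0.77
tcp_pos: [0.488, -0.4, 0.2274]
ee_rot: [-0.0, 0.775, 0.631, 0.002]
force: [-0.5, 0.3, -0.6]
grip_width: 1.001
grip_force: 0.0
```

```bash
python3 -c "
from h import *
go(.531,-.365,.21,-2.4)"
```

```text
slide cm [4.29, 3.5, 1.76] twist -9.28 ydir -11.7 t 0.77
```

>>> move_arm --pt "4.3 3.5 1.7" --pt "4.3 3.5 1.7" --pt "4.3 3.5 1.7" --pt "4.3 3.5 1.7" --pt "4.3 3.5 1.7" --pt "4.3 3.5 1.7" --twist '[-9.3,-9.3,-9.3,-9.3,-9.3,-9.3]'

```text
t: 1.27
tcp_pos: [0.5252, -0.373, 0.2107]
ee_rot: [0.0, 0.727, 0.687, -0.001]
force: [-0.3, -0.4, 0.6]
grip_width: 0.998
grip_force: 0.0
```

```bash
python3 - <<'E'
from h import *
go(.531,-.365,.111,-2.4)
c=cam("wrist");im=grab_frame("wrist");cv2.imwrite("pics/w1.png",im)
m=masks(im)
for k in("red","green"):
    for a,ce,bb in blobs(m[k],60): print(k,a,ce,bb,ray(c,ce,.118).round(4))
E
```

```text
slide cm [0.85, 0.54, 9.96] twist -0.89 ydir -3.3 t 1.27
red 2072 [324.5 243.6] [300 217  50  54] [ 0.5317 -0.3631  0.118 ]
green 2525 [323.7 101. ] [296  72  56  59] [ 0.5359 -0.2739  0.118 ]
green 2191 [325. 176.] [299 149  53  54] [ 0.5344 -0.3186  0.118 ]
```

View pics/w1.png

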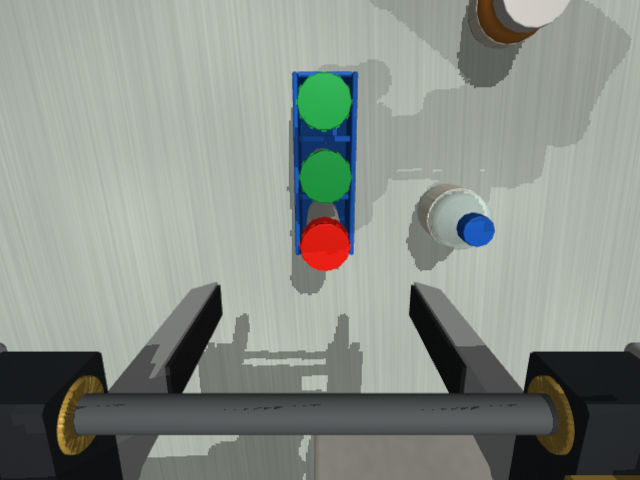

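The wrist view shows the red cap at (324,243), the lowest of the row; the reagent bottle at (465,220) is clear of the right finger's path. Descending partly, then letting the arm settle.

>>> move_arm --pt "0.6 0.6 3" --pt "0.6 0.6 5" --pt "0.6 0.6 5" --pt "0.6 0.6 5" --pt "0.6 0.6 5" --pt "0.6 0.6 5" --twist '[-0.5,-0.5,-0.5,-0.5,-0.5,-0.5]'

```text
t: 1.82
tcp_pos: [0.5338, -0.3662, 0.1622]
ee_rot: [0.001, 0.723, 0.691, 0.0]
force: [-0.0, 0.1, 0.1]
grip_width: 0.999
grip_force: 0.0
```

```bash
python3 -c "
from h import *
go(.5315,-.364,.111,-2.2)"
```

```text
slide cm [0.22, -0.26, 5.12] twist -0.42 ydir -2.6 t 1.82
```

>>> move_arm --pt "0.2 -0.2 2" --pt "0.2 -0.2 4" --pt "0.2 -0.2 5.1" --pt "0.2 -0.2 5.1" --pt "0.2 -0.2 5.1" --pt "0.2 -0.2 5.1" --twist '[-0.4,-0.4,-0.4,-0.4,-0.4,-0.4]'

```text
t: 2.32
tcp_pos: [0.5323, -0.3635, 0.1107]
ee_rot: [0.001, 0.72, 0.694, 0.0]
force: [0.6, -0.1, -0.3]
grip_width: 1.005
grip_force: 0.0
```

>>> move_arm --pt "0 0 0" --pt "0 0 0" --pt "0 0 0" --pt "0 0 0" --pt "0 0 0" --pt "0 0 0" --pt "0 0 0" --pt "0 0 0" --twist '[0,0,0,0,0,0,0,0]' --jaw 0

```text
t: 2.98
tcp_pos: [0.5314, -0.3629, 0.1094]
ee_rot: [-0.0, 0.72, 0.694, -0.0]
force: [-0.3, -0.1, -0.5]
grip_width: 0.47
grip_force: 0.0
```

>>> move_arm --pt "0 0 0" --pt "0 0 0" --pt "0 0 0" --pt "0 0 0" --pt "0 0 0" --pt "0 0 0" --twist '[0,0,0,0,0,0]'

```text
t: 3.48
tcp_pos: [0.5314, -0.3629, 0.1095]
ee_rot: [0.0, 0.72, 0.694, 0.0]
force: [0.4, -0.0, -1.2]
grip_width: 0.344
grip_force: 30.0
```

>>> move_arm --pt "0 0 -1" --pt "0 0 -3" --pt "0 0 -6" --pt "0 0 -9" --pt "0 0 -12" --pt "0 0 -15" --pt "0 0 -18" --pt "0 0 -18" --twist '[0,0,0,0,0,0,0,0]'

```text
t: 4.15
tcp_pos: [0.5343, -0.3643, 0.2969]
ee_rot: [0.006, 0.72, 0.694, 0.002]
force: [0.7, 0.6, -1.8]
grip_width: 0.345
grip_force: 30.0
```

```bash
python3 - <<'E'
from h import *
c=cam("top");im=grab_frame("top");K=im.copy()
m=masks(im); cv2.imwrite("pics/t1.png",cv2.resize(im[200:320,220:500],None,fx=2.8,fy=2.8,interpolation=cv2.INTER_CUBIC))
h=cv2.cvtColor(im,cv2.COLOR_BGR2HSV)
# cup: outer rim top ring and inner
bl=((h[...,0]>95)&(h[...,0]<130)&(h[...,1]>120))
for a,ce,bb in blobs(bl[235:290,305:360],40):
    p=ce+[305,235]; print("cup",a,p,bb,[ray(c,p,z)[:2].round(4).tolist() for z in(.146,.12,.095)])
go(.549,.012,.29,-2)
g=cv2.cvtColor(im,cv2.COLOR_BGR2GRAY)
# knob flange
for a,ce,bb in blobs(m["black"][225:275,240:290],60): p=ce+[240,225]; print("fl",a,p,bb,ray(c,p,.074).round(4))
E
```

```text
cup 292 [331.5 261.1] [18 17 19 20] [[0.5448, 0.0135], [0.5489, 0.0124], [0.5528, 0.0114]]
slide cm [37.61, 0.17, 0.24] twist -0.16 ydir -2.2 t 4.2
fl 433 [265.7 253.8] [ 8 12 32 32] [0.5888 0.1959 0.074 ]
```

View pics/t1.png

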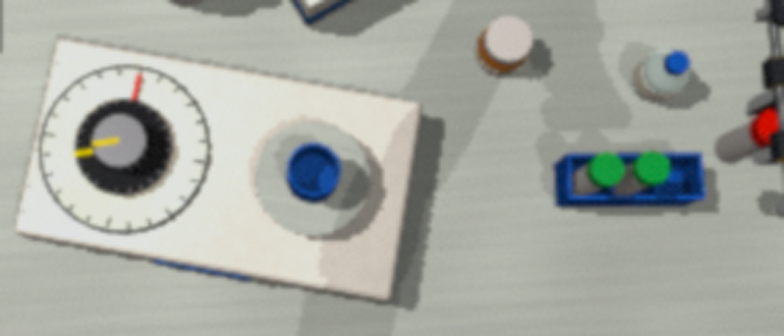

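The crop shows the tube lifted (red cap at right edge), two green tubes still in the rack, cup at (313,172), i.e. (332,261) full frame. Moving near the cup for a close look.

>>> move_arm --pt "2 0 0" --pt "5 0.1 0" --pt "9 0.2 0" --pt "13 0.3 0" --pt "17 0.4 0" --pt "21 0.5 0" --pt "25 0.6 0" --pt "27 0.6 0" --twist '[0,0,0,0,0,0,0,0]'

```text
t: 4.87
tcp_pos: [0.5466, -0.0868, 0.2887]
ee_rot: [-0.002, 0.718, 0.696, 0.001]
force: [-0.4, -0.3, -1.7]
grip_width: 0.343
grip_force: 30.0
```

>>> move_arm --pt "0 0 0" --pt "0 0 0" --pt "0 0 0" --pt "0 0 0" --twist '[0,0,0,0]'

```text
t: 5.2
tcp_pos: [0.547, -0.0953, 0.2889]
ee_rot: [-0.0, 0.721, 0.693, -0.001]
force: [-0.0, -0.3, -1.3]
grip_width: 0.344
grip_force: 30.0
```

```bash
python3 - <<'E'
from h import *
c=cam("wrist");im=grab_frame("wrist");cv2.imwrite("pics/w2.png",im)
print(observe()["tcp_pos"])
h=cv2.cvtColor(im,cv2.COLOR_BGR2HSV)
bl=((h[...,0]>95)&(h[...,0]<130)&(h[...,1]>120))
for a,ce,bb in blobs(bl,300): print("blue",a,ce,bb,ray(c,ce,.146).round(4))
for k in("red","yellow","black"):
  for a,ce,bb in blobs(masks(im)[k],150): print(k,a,ce,bb,ray(c,ce,.074).round(4))
E
```

```text
[ 0.54709381 -0.09522908  0.28899695]
blue 4166 [312.5  92.3] [278  55  70  76] [0.5492 0.0139 0.146 ]
blue 1609 [514.6 143.3] [486  69  77 143] [ 0.6979 -0.0278  0.146 ]
red 5414 [315.1 330.5] [276 287  78  87] [ 0.5414 -0.2156  0.074 ]
yellow 416 [226.6 416.2] [221 377  17  78] [ 0.4364 -0.3196  0.074 ]
yellow 315 [405.  418.7] [399 379  11  75] [ 0.639  -0.3311  0.074 ]
black 753 [504.4 138.9] [486 107  38  66] [ 0.7236 -0.0269  0.074 ]
black 2629 [315.8 358.3] [232 286 168 116] [ 0.5408 -0.249   0.074 ]
black 16023 [166.8 418.2] [  0 351 246 129] [ 0.368  -0.3196  0.074 ]
black 15538 [464.5 415.7] [386 351 254 129] [ 0.7063 -0.3298  0.074 ]
black 308 [627.7 428.4] [606 421  34  14] [ 0.8942 -0.3546  0.074 ]
```

View pics/w2.png

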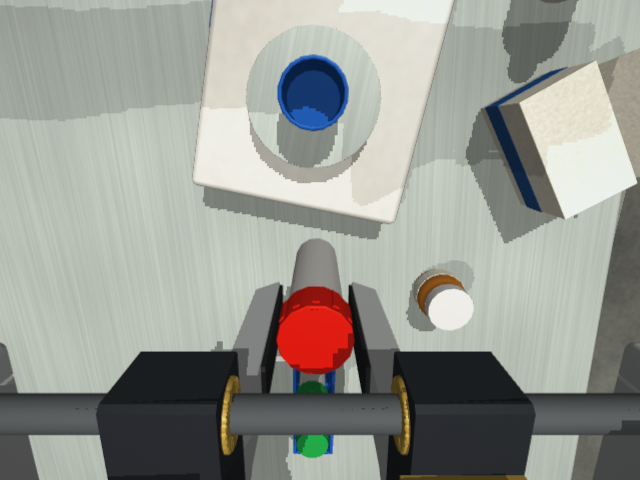

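Cup rim centred near (313,91); tube held upright with its cap at about (316,338) and its lower end projecting to (316,245). Measure both in the same view.

```bash
python3 - <<'E'
from h import *
c=cam("wrist");im=cv2.imread("pics/w2.png")
for p in((313,90),(313,91)): print("cup",ray(c,p,.146).round(4))
h=cv2.cvtColor(im,cv2.COLOR_BGR2HSV)
r=masks(im)["red"]; ys,xs=np.where(r[280:380,260:370]); print("V rows",[int(np.median(h[y,305:330,2])) for y in range(286,376,6)])
w=[(y,int(r[y].nonzero()[0].min()),int(r[y].nonzero()[0].max())) for y in range(288,374,6)];print(w)
print([ray(c,p,.3015).round(4).tolist() for p in((276,338),(353,338),(316,373.5),(316,338))])
print("base far edge",[ray(c,(316,y),.1835).round(4).tolist() for y in (238,)])
go(.5492,.0145,.289,-2.2)
E
```

```text
cup [0.5498 0.0155 0.146 ]
cup [0.5498 0.0148 0.146 ]
V rows [142, 143, 143, 144, 224, 224, 224, 223, 223, 223, 222, 222, 222, 222, 135]
[(288, 305, 326), (294, 293, 338), (300, 288, 343), (306, 283, 349), (312, 281, 350), (318, 280, 350), (324, 280, 351), (330, 278, 352), (336, 277, 353), (342, 277, 353), (348, 279, 351), (354, 280, 349), (360, 286, 344), (366, 291, 339), (372, 304, 326)]
[[0.5308, -0.0948, 0.3015], [0.5626, -0.0961, 0.3015], [0.5467, -0.1123, 0.3015], [0.5473, -0.0954, 0.3015]]
base far edge [[0.5478, -0.0845, 0.1835]]
slide cm [10.97, -0.23, -0.01] twist -0.12 ydir -2.3 t 5.25
```

>>> move_arm --pt "1 0 0" --pt "3 0 0" --pt "5 -0.1 0" --pt "7 -0.2 0" --pt "9 -0.2 0" --pt "10.5 -0.2 0" --pt "11 -0.2 0" --pt "11 -0.2 0" --twist '[0,0,0,0,0,0,0,0]'

```text
t: 5.92
tcp_pos: [0.5496, 0.0182, 0.2895]
ee_rot: [-0.0, 0.72, 0.694, 0.0]
force: [0.7, 0.4, -1.6]
grip_width: 0.346
grip_force: 30.0
```

>>> move_arm --pt "0 0 0" --pt "0 0 0" --pt "0 0 0" --pt "0 0 0" --twist '[0,0,0,0]'

```text
t: 6.25
tcp_pos: [0.5497, 0.0154, 0.2894]
ee_rot: [0.0, 0.721, 0.693, -0.0]
force: [-0.5, -0.1, -1.2]
grip_width: 0.344
grip_force: 30.0
```

```bash
python3 - <<'E'
from h import *
go(.5492,.0145,.289,-2.2); print(observe()["force"])
for n in("scene","wrist"):
    im=grab_frame(n); c=cam(n)
    if n=="scene": cv2.imwrite("pics/s2.png",cv2.resize(im[130:290,200:420],None,fx=3.5,fy=3.5,interpolation=cv2.INTER_CUBIC))
    if n=="wrist": cv2.imwrite("pics/w3.png",im)
E
```

```text
slide cm [-0.1, -0.05, 0.04] twist -0.06 ydir -2.3 t 6.25
[-0.54953678 -0.12925464 -1.2010088 ]
```

View pics/s2.png

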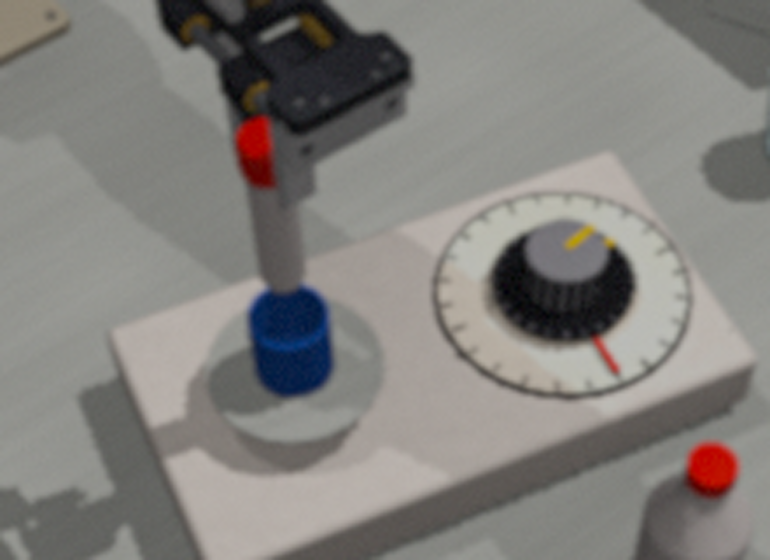

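The scene crop shows the tube end (280,285) just above the cup mouth (290,310), aligned. Lowering.

>>> move_arm --pt "-0.1 0 0.5" --pt "-0.1 0 1.5" --pt "-0.1 0 2.7" --pt "-0.1 0 3.9" --pt "-0.1 0 5.1" --pt "-0.1 0 6.3" --pt "-0.1 0 7.3" --pt "-0.1 0 7.8" --twist '[0,0,0,0,0,0,0,0]'

```text
t: 7.02
tcp_pos: [0.5486, 0.0154, 0.2095]
ee_rot: [-0.001, 0.72, 0.694, -0.001]
force: [-0.3, 0.2, -1.1]
grip_width: 0.345
grip_force: 30.0
```

>>> move_arm --pt "0 0 0" --pt "0 0 0" --pt "0 0 0" --twist '[0,0,0]'

```text
t: 7.27
tcp_pos: [0.5501, 0.0157, 0.212]
ee_rot: [0.0, 0.72, 0.694, 0.0]
force: [-0.1, -0.5, -1.2]
grip_width: 0.343
grip_force: 30.0
```

Base about 11 mm above the floor; lower 1.6 cm slowly.

>>> move_arm --pt "0 0 0.3" --pt "0 0 0.6" --pt "0 0 0.9" --pt "0 0 1.2" --pt "0 0 1.5" --pt "0 0 1.7" --pt "0 0 1.7" --pt "0 0 1.7" --twist '[0,0,0,0,0,0,0,0]'

```text
t: 7.93
tcp_pos: [0.5496, 0.0157, 0.1944]
ee_rot: [-0.0, 0.72, 0.694, -0.0]
force: [0.2, -0.4, -0.5]
grip_width: 0.345
grip_force: 30.0
```

>>> move_arm --pt "0 0 0" --pt "0 0 0" --pt "0 0 0" --pt "0 0 0" --twist '[0,0,0,0]'

```text
t: 8.27
tcp_pos: [0.5496, 0.0156, 0.1946]
ee_rot: [-0.0, 0.72, 0.694, -0.0]
force: [-1.2, 0.4, -0.7]
grip_width: 0.345
grip_force: 30.0
```

```bash
cat >> h.py <<'E'
def needle(o):
    # top view: red pixels near dial at z=.067, relative to dial centre o
    c=cam("top");im=grab_frame("top");h=cv2.cvtColor(im,cv2.COLOR_BGR2HSV)
    red=((h[...,0]<10)|(h[...,0]>170))&(h[...,1]>90)
    out={}
    for nm,m,z,r0,r1 in(("needle",red,.067,.048,.085),("mark",(h[...,0]>18)&(h[...,0]<38)&(h[...,1]>90),.074,.03,.056)):
        P=[]
        for y,x in zip(*np.where(m[200:300,210:320])):
            d=ray(c,(x+210,y+200),z)[:2]-o
            if r0<np.hypot(*d)<r1: P.append(d)
        if P:
            P=np.array(P);d=P.mean(0); out[nm]=(len(P),np.degrees(np.arctan2(d[1],d[0])).round(1),np.hypot(*d).round(3))
    return out,im
E
python3 - <<'E'
from h import *
s=observe();print(s["force"],s["tcp_pos"]); r,im=needle(np.array([.5895,.196]));print(r)
E
```

```text
[-1.19408416  0.38842544 -0.72907937] [0.5495802  0.01563575 0.19455437]
{'needle': (21, np.float64(-74.5), np.float64(0.06)), 'mark': (39, np.float64(84.6), np.float64(0.042))}
```

Needle moved ~62° clockwise: about 5.5 mm of sinking, tube is resting. Release.

>>> move_arm --pt "0 0 0" --pt "0 0 0" --pt "0 0 0" --pt "0 0 0" --pt "0 0 0" --pt "0 0 0" --pt "0 0 0" --pt "0 0 0" --twist '[0,0,0,0,0,0,0,0]' --jaw 1

```text
t: 8.98
tcp_pos: [0.5497, 0.0157, 0.1945]
ee_rot: [0.0, 0.72, 0.694, 0.0]
force: [0.2, 0.7, -0.3]
grip_width: 0.878
grip_force: 0.0
```

>>> move_arm --pt "0 0 -1" --pt "0 0 -2.5" --pt "0 0 -4" --pt "0 0 -6" --pt "0 0 -8" --pt "0 0 -10" --pt "0 0 -11" --pt "0 0 -11" --twist '[0,0,0,0,0,0,0,0]'

```text
t: 9.65
tcp_pos: [0.5511, 0.0159, 0.3072]
ee_rot: [0.002, 0.72, 0.694, 0.002]
force: [-0.4, 0.7, -0.4]
grip_width: 0.998
grip_force: 0.0
```

```bash
python3 - <<'E'
from h import *
r,im=needle(np.array([.5895,.196]));print(r)
ims=grab_frame("scene")
a=cv2.resize(im[205:305,220:380],(640,400),interpolation=cv2.INTER_CUBIC)[:, :400]
b=cv2.resize(ims[150:280,220:420],(600,390),interpolation=cv2.INTER_CUBIC)[:,:390]
cv2.imwrite("pics/c1.png",np.hstack([a[:390],b]))
# flange fit, sub-pixel-ish
c=cam("top");m=masks(im)["black"][225:275,240:290].astype(np.uint8)
k=max(cv2.findContours(m,0,2)[0],key=cv2.contourArea); e=cv2.minEnclosingCircle(k); p=np.array(e[0])+[240,225]; print(p,e[1],ray(c,p,.072))
print(observe()["qpos"][6]); go(.5895,.196,.20,-2.2)
E
```

```text
{'needle': (15, np.float64(-121.2), np.float64(0.059)), 'mark': (39, np.float64(84.6), np.float64(0.042))}
[263.76244354 252.067873  ] 16.058319091796875 [0.5945764  0.20145877 0.072     ]
-0.2805518657726027
slide cm [18.19, 3.33, 10.43] twist 0.04 ydir -2.2 t 9.75
```

View pics/c1.png

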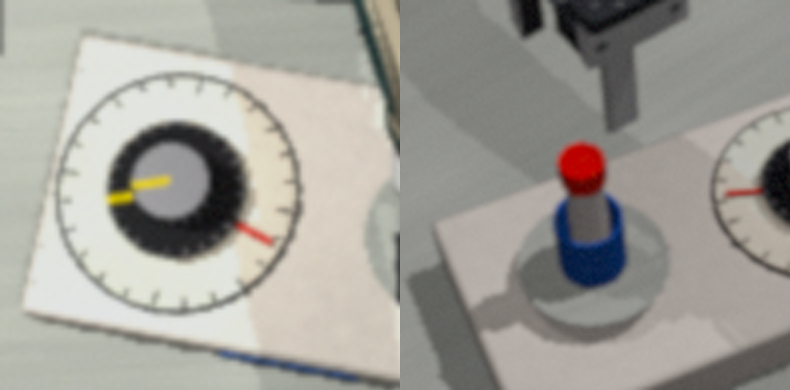

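The tube stands in the cup (cap at (582,168) right panel); needle now at −121° world, mark at +85°. Get a close view of the dial from the wrist.

>>> move_arm --pt "1 0.5 0" --pt "3 1.5 0" --pt "6 2.5 0" --pt "8 3.5 0" --pt "9 3.7 0" --pt "9 3.7 0" --pt "9 3.7 0" --pt "9 3.7 0" --twist '[0,0,0,0,0,0,0,0]'

```text
t: 10.42
tcp_pos: [0.5895, 0.1024, 0.3039]
ee_rot: [0.0, 0.721, 0.693, -0.001]
force: [-1.0, -0.1, -0.4]
grip_width: 1.002
grip_force: 0.0
```

```bash
cat >> h.py <<'E'
def wdial(im,c,roi):
    x0,y0,x1,y1=roi; h=cv2.cvtColor(im,cv2.COLOR_BGR2HSV)
    bl=(h[...,2]<75)
    M=np.zeros(bl.shape,bool);M[y0:y1,x0:x1]=1
    k=max(cv2.findContours((bl&M).astype(np.uint8),0,2)[0],key=cv2.contourArea)
    P=np.array([ray(c,q[0],.074)[:2] for q in cv2.convexHull(k)])
    A=np.c_[2*P,np.ones(len(P))]; s=np.linalg.lstsq(A,(P**2).sum(1),rcond=None)[0]; o=s[:2]; print("centre",o.round(4),"r",np.sqrt(s[2]+o@o).round(4))
    red=((h[...,0]<8)|(h[...,0]>172))&(h[...,1]>120)&M; ye=(h[...,0]>18)&(h[...,0]<38)&(h[...,1]>120)&M
    for nm,m,z,r0,r1 in(("needle",red,.067,.05,.08),("mark",ye,.074,.031,.052),("top",ye,.108,0,.028)):
        Q=np.array([ray(c,(x,y),z)[:2]-o for y,x in zip(*np.where(m))]).reshape(-1,2); n=np.hypot(*Q.T); Q=Q[(n>r0)&(n<r1)]
        if len(Q): d=Q.mean(0); print(nm,len(Q),np.degrees(np.arctan2(d[1],d[0])).round(2))
    return o
E
python3 - <<'E'
from h import *
c=cam("wrist");im=grab_frame("wrist");cv2.imwrite("pics/w4.png",im); print(observe()["tcp_pos"])
print(proj(c,(.59,.198,.074)))
for dx,dy in((.06,0),(-.06,0),(0,.06),(0,-.06)): print(proj(c,(.59+dx,.198+dy,.074)))
E
```

```text
[0.58958992 0.10219169 0.30416648]
[312.2551634  116.58582485]
[375.92805617 113.88478186]
[248.8470746 119.2756347]
[309.43167484  46.62052526]
[314.83498856 180.51321001]
```

View pics/w4.png

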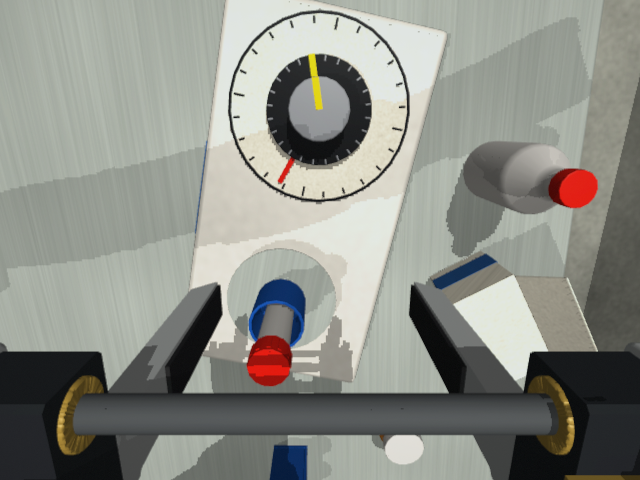

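Wrist view: flange centred near (319,110), yellow mark up at (312,62), needle at (287,170); tube in the cup (270,360).

```bash
python3 - <<'E'
from h import *
c=cam("wrist");im=cv2.imread("pics/w4.png")
o=wdial(im,c,(262,48,378,200))
go(o[0],o[1],.2); print(observe()["qpos"])
E
```

```text
centre [0.5963 0.2022] r 0.049
needle 140 -122.82
mark 175 95.55
top 245 94.83
slide cm [10.03, 0.28, 10.4] twist None ydir -2.3 t 10.47
[ 0.00571811  0.4982469  -0.35584363  1.55760456  0.187309    1.12070999
 -0.43210385]
```

>>> move_arm --pt "2 0 0" --pt "5 0.1 0" --pt "8 0.2 1" --pt "10 0.3 3" --pt "10 0.3 6" --pt "10 0.3 9" --pt "10 0.3 10" --pt "10 0.3 10" --twist '[7,14,21,28,35,42,49,56]'

```text
t: 11.13
tcp_pos: [0.5946, 0.2013, 0.2011]
ee_rot: [0.001, 0.963, 0.27, -0.003]
force: [-0.0, -0.3, 0.4]
grip_width: 1.001
grip_force: 0.0
```

>>> move_arm --pt "0 0 0" --pt "0 0 0" --pt "0 0 0" --pt "0 0 0" --pt "0 0 0" --twist '[7,15,15,15,15]'

```text
t: 11.55
tcp_pos: [0.5969, 0.2033, 0.2047]
ee_rot: [0.0, 0.989, 0.147, 0.0]
force: [0.8, 0.4, -0.1]
grip_width: 1.0
grip_force: 0.0
```

```bash
python3 - <<'E'
from h import *
go(.5963,.2022,.102); print(observe()["qpos"])
E
```

```text
slide cm [-0.09, 0.08, 10.27] twist None ydir -73.0 t 11.55
[-0.35996526  0.62267132 -0.02128428  1.59975124  0.01594183  0.91915611
 -1.66173774]
```

>>> move_arm --pt "-0.1 0.1 2" --pt "-0.1 0.1 4" --pt "-0.1 0.1 6" --pt "-0.1 0.1 8" --pt "-0.1 0.1 9.5" --pt "-0.1 0.1 10.2" --pt "-0.1 0.1 10.2" --pt "-0.1 0.1 10.2" --twist '[0,0,0,0,0,0,0,0]'

```text
t: 12.22
tcp_pos: [0.5964, 0.2027, 0.1028]
ee_rot: [-0.0, 0.989, 0.147, 0.0]
force: [-0.0, 0.5, -0.3]
grip_width: 1.0
grip_force: 0.0
```

>>> move_arm --pt "0 0 0" --pt "0 0 0" --pt "0 0 0" --pt "0 0 0" --pt "0 0 0" --pt "0 0 0" --pt "0 0 0" --pt "0 0 0" --twist '[0,0,0,0,0,0,0,0]' --jaw 0

```text
t: 12.88
tcp_pos: [0.5966, 0.2016, 0.1027]
ee_rot: [0.001, 0.989, 0.146, 0.0]
force: [1.1, -3.2, 2.2]
grip_width: 0.569
grip_force: 30.0
```

>>> move_arm --pt "0 0 0" --pt "0 0 0" --twist '[0,0]'

```text
t: 13.05
tcp_pos: [0.5965, 0.2016, 0.1027]
ee_rot: [0.001, 0.989, 0.146, 0.0]
force: [1.2, -4.4, 2.6]
grip_width: 0.573
grip_force: 30.0
```

>>> move_arm --pt "0 0 0" --pt "0 0 0" --pt "0 0 0" --pt "0 0 0" --pt "0 0 0" --pt "0 0 0" --pt "0 0 0" --pt "0 0 0" --twist '[-6,-12,-18,-24,-30,-36,-42,-48]'

```text
t: 13.72
tcp_pos: [0.5964, 0.2018, 0.1027]
ee_rot: [0.001, 0.843, 0.538, -0.0]
force: [-0.2, -3.7, 1.8]
grip_width: 0.571
grip_force: 30.0
```

>>> move_arm --pt "0 0 0" --pt "0 0 0" --pt "0 0 0" --pt "0 0 0" --pt "0 0 0" --pt "0 0 0" --pt "0 0 0" --pt "0 0 0" --twist '[-6,-12,-18,-24,-30,-36,-42,-48]'

```text
t: 14.38
tcp_pos: [0.5961, 0.2018, 0.1027]
ee_rot: [0.0, 0.552, 0.834, -0.001]
force: [-0.6, -3.3, 1.5]
grip_width: 0.571
grip_force: 30.0
```

>>> move_arm --pt "0 0 0" --pt "0 0 0" --pt "0 0 0" --pt "0 0 0" --pt "0 0 0" --pt "0 0 0" --pt "0 0 0" --pt "0 0 0" --twist '[-6,-12,-18,-24,-30,-36,-42,-46]'

```text
t: 15.05
tcp_pos: [0.5959, 0.2016, 0.1027]
ee_rot: [-0.0, 0.182, 0.983, -0.001]
force: [-2.1, -4.7, 4.1]
grip_width: 0.573
grip_force: 30.0
```

```bash
python3 - <<'E'
from h import *
go(.5963,.2022,.102); r,im=needle(np.array([.5945,.2]));print(r)
c=cam("wrist");w=grab_frame("wrist");cv2.imwrite("pics/w5.png",w)
for t in(0,90,180,270): print(proj(c,(.5963+.06*np.cos(np.radians(t)),.2022+.06*np.sin(np.radians(t)),.074)).round())
E
```

```text
slide cm [-0.02, 0.07, 0.07] twist None ydir 69.0 t 15.05
{'mark': (4, np.float64(-135.7), np.float64(0.032))}
[353. 390.]
[427. 256.]
[269. 187.]
[209. 333.]
```

>>> move_arm --pt "0 0 0" --pt "0 0 0" --pt "0 0 0" --pt "0 0 0" --pt "0 0 0" --pt "0 0 0" --pt "0 0 0" --pt "0 0 0" --twist '[0,0,0,0,0,0,0,0]' --jaw 1

```text
t: 15.82
tcp_pos: [0.5961, 0.2029, 0.1025]
ee_rot: [-0.0, 0.184, 0.983, 0.0]
force: [0.1, 0.2, 0.0]
grip_width: 0.996
grip_force: 0.0
```

>>> move_arm --pt "0 0 -2" --pt "0 0 -5" --pt "0 0 -8" --pt "-1 0 -12" --pt "-3 0 -15" --pt "-6 0 -17" --pt "-9 0 -18" --pt "-10 0 -18" --twist '[0,0,0,0,0,0,0,0]'

```text
t: 16.48
tcp_pos: [0.6942, 0.164, 0.2855]
ee_rot: [0.003, 0.186, 0.983, 0.001]
force: [0.0, -0.6, -0.5]
grip_width: 0.997
grip_force: 0.0
```

>>> move_arm --pt "0 0 0" --pt "0 0 0" --pt "0 0 0" --pt "0 0 0" --twist '[0,0,0,0]'

```text
t: 16.82
tcp_pos: [0.6879, 0.1677, 0.2822]
ee_rot: [-0.001, 0.182, 0.983, -0.0]
force: [-0.3, -0.6, -0.8]
grip_width: 0.998
grip_force: 0.0
```

```bash
python3 - <<'E'
from h import *
r,im=needle(np.array([.5955,.2015]));print(r)
c=cam("wrist");w=grab_frame("wrist");cv2.imwrite("pics/w6.png",w)
q=np.array([proj(c,(.5963+.075*np.cos(t),.2022+.075*np.sin(t),.067)) for t in np.arange(0,6.28,.3)]);lo=q.min(0).astype(int);hi=q.max(0).astype(int);print(lo,hi)
q=np.array([proj(c,(.5963+.053*np.cos(t),.2022+.053*np.sin(t),.074)) for t in np.arange(0,6.28,.3)]);
lo=np.maximum(lo,0); wdial(w,c,(*lo,*hi))
# mask of flange only
lo=q.min(0).astype(int);hi=q.max(0).astype(int);print(lo,hi); wdial(w,c,(*np.maximum(lo,0),*hi))
go(.5963,.2022,.2)
E
```

```text
{'needle': (19, np.float64(-123.0), np.float64(0.063)), 'mark': (33, np.float64(-123.3), np.float64(0.04))}
[230  20] [396 194]
centre [0.5962 0.2025] r 0.0489
needle 158 -122.79
mark 184 -122.3
top 280 -122.37
[253  46] [372 172]
centre [0.5962 0.2025] r 0.0489
needle 28 -122.9
mark 184 -122.3
top 280 -122.37
slide cm [9.84, -0.06, 8.25] twist None ydir 68.9 t 16.92
```

View pics/w6.png

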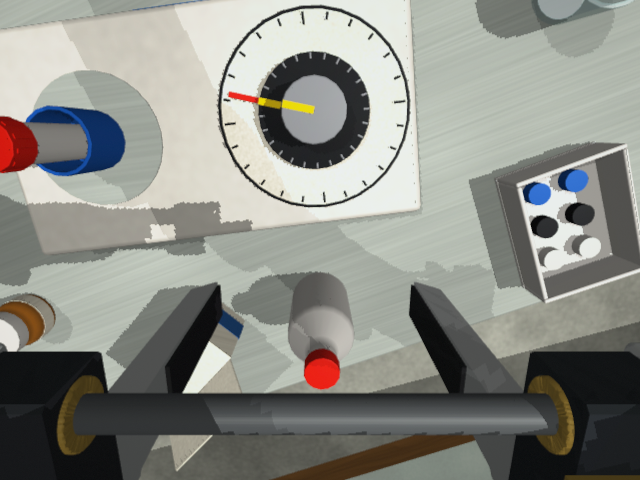

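The yellow mark (270,102) lies in line with the red needle (240,97), within about 0.5°. The tube stands in the cup at left and the arm touches nothing.

```bash
python3 -c "
from bench import *
print(sign_off())"
```

```text
the job is handed in; nothing more can be done
None
```

The red-capped tube is standing in the cup, the zero mark is within about 0.5° of the needle by the camera measurements, and the job is handed in; `sign_off()` returned no verdict.

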